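# Unpack the ratchet-locked cold box

## Task

Unpack the cold box: lift the red pawl of its hold-down clear of the teeth, draw the toothed bar all the way back off the lid, and lay the lid the right way up on the green pad. Then stack every pack from the box on the steel tray in one steady, centred pile, widest base at the bottom and narrowest on top, and leave the other things on the table where they are.

Things in the scene. Friction and masses are not known exactly. Their poses are not given: they have to be found in the camera images.
- cradle: Aluminium cradle of the cold box, 208 x 338 mm, fixed. Origin: table level under the box's centre; y runs along the box's long side towards the hold-down, z up. At its +y end (y 178 to 240 mm) stands the grey hold-down tower, 52 mm wide in x, 159 mm high, through which the toothed bar runs along y. Along each long side, 100 mm from the middle, stand three thin uprights 40 mm wide, 62 mm high, at y = 0 and +-148 mm.
- box_floor (a point): Centre of the raised foam floor of the box under the lid, 44 mm above the table, 158 x 288 mm, no rim; axes as the cradle's. The packs stand on it in two rows of two, at about x = +-46, y = +-73 mm, long sides along y; one place may be empty. Around it, 8 mm lower, runs the ledge (192 x 322 mm outside) that carries the lid.
- pawl (a joint): The ratchet pawl on top of the tower, hinged on a pin parallel to cradle x: 0 rad = nose down in the bar's teeth (bar locked); grows as its red thumb tab is lifted and swung over towards cradle +y, up to 1.5. Clear of the teeth from 0.3 rad. Stiff hinge (0.06 N m): it stays where it is left.
- pawl_tab (a point): Centre of the round red thumb tab of the pawl, a disc of 24 mm diameter and 14 mm thick (thickness along cradle x; pinch it from above across that), 179 mm above the table with the pawl down. It moves on a circle of 54 mm radius about pawl_pin. Its frame turns with the pawl.
- pawl_pin (a point): The pawl's hinge pin, 147 mm above the table. Fixed to the cradle and shares its axes.
- bar (a joint): The toothed bar of the hold-down, which slides along cradle y: 0 m = home, its end reaching 52 mm over the lid; grows as it is drawn out towards cradle +y, up to the stop at 0.09. Slides with 2.5 N once the pawl is up; with the pawl down the teeth hold it.
- bar_grip (a point): Centre of the black round cross handle at the bar's outer end: 18 mm thick, 90 mm long along cradle x, on an upright post, 167 mm above the table and 34 mm above the bar's top; grip it from above across cradle y. It moves with the bar; 55 mm of free space between it and the tower when home.
- lid_grip (a point): Centre of the white grip on the blue foam lid: a bar 16 mm thick (lid x), 110 mm long (lid y), 14 mm high, 20 mm free under it. The lid is a hood 192 x 322 mm, 82 mm high, open below, 0.24 kg; this point is 109 mm above its lower edge. On the box its axes are the cradle's and it reaches 8 mm down around the raised floor, 2 mm to spare.
- lid: The same lid; origin at the centre of its lower edge, z up.
- pad: Green bench pad for the lid, 214 x 356 x 3 mm, fixed flat on the table. Origin: its centre, at table level; long side along its own y.
- tray: Flat stainless steel tray, 110 x 200 mm, fixed on the table. Its top is 5 mm above the table; only its two short ends (at its own y = +-100 mm) are turned up, 22 mm high. Origin: its centre, at table level; long side along its own y.
- cold_brick_mid (a point): Dark blue plastic cold brick, base 62 x 132 mm, 44 mm high, 0.26 kg: the widest. Perhaps absent. Its long side runs along its own y. The point is its centre, half-way up.
- tube_box_mid (a point): White tube box with a yellow lid, base 59 x 110 mm, 52 mm high: second widest. Perhaps absent. Its long side runs along its own y. The point is its centre, half-way up.
- carton_mid (a point): Brown cardboard carton with a white band, base 56 x 84 mm, 48 mm high: third widest. Perhaps absent. Its long side runs along its own y. The point is its centre, half-way up.
- tin_mid (a point): Round aluminium tin with a red cap, 52 mm diameter, 50 mm high, standing upright: the narrowest. Perhaps absent. The point is its centre, half-way up.
- cold_brick: The cold brick; origin at the centre of its underside.
- tube_box: The tube box; origin at the centre of its underside.
- carton: The carton; origin at the centre of its underside.
- tin: The tin; origin at the centre of its underside.
- sample_rack: Bystander: orange rack of capped tubes, 76 x 170 x 58 mm.
- logger: Bystander: black temperature logger with a blue face, 54 x 104 x 22 mm.
- forceps: Bystander: steel forceps, 145 mm long.
- phone: Bystander: black phone, 72 x 150 x 9 mm.
- pot: Bystander: specimen pot with a red cap, 60 mm diameter, 75 mm high.

How it is judged (in metres and radians):
On the way, in this order (a step that is already met when the one before it is completed fails the run):
1. the pawl is lifted clear while the bar is still home (value of joint pawl above 0.35 rad and value of joint bar below 0.02 m), for 0.2 s.
2. the bar is drawn all the way back (value of joint bar above 0.075 m), for 0.2 s.
3. the lid lies the right way up on the pad, let go (horizontal distance between lid_grip and pad below 0.045 m and height (world z) of lid_grip below 0.122 m and angle between lid_grip's own z axis and vertical below 0.08 rad and linear speed of lid below 0.02 m/s and contact force between lid and the fingers below 0.1 N), for 0.3 s.
At the end, for the whole second after the job is handed in: Bar drawn back over 75 mm; lid flat and upright on the pad, centre within 45 mm of the pad's; all packs present level (0.1 rad) in one pile, each narrower one above every wider one, centres within 25 mm of one another and 40 mm of the tray's centre; all at rest (value of joint bar above 0.075 m and horizontal distance between lid_grip and pad below 0.045 m and height (world z) of lid_grip below 0.122 m and angle between lid_grip's own z axis and vertical below 0.08 rad and linear speed of each of lid, cold_brick, tube_box, carton, tin below 0.02 m/s and horizontal distance between each of cold_brick_mid, tube_box_mid, carton_mid, tin_mid and tray below 0.04 m and angle between each of cold_brick_mid, tube_box_mid, carton_mid, tin_mid's own z axis and vertical below 0.1 rad and z of each of tube_box_mid, carton_mid, tin_mid in the frame of cold_brick_mid above 0.035 m and horizontal distance between cold_brick_mid and tube_box_mid below 0.025 m and horizontal distance between each of cold_brick_mid, tube_box_mid and carton_mid below 0.025 m and horizontal distance between each of cold_brick_mid, tube_box_mid, carton_mid and tin_mid below 0.025 m and z of each of carton_mid, tin_mid in the frame of tube_box_mid above 0.035 m and z of tin_mid in the frame of carton_mid above 0.035 m); the robot touches nothing.
It fails at once if the sample rack is pushed more than 30 mm (distance of sample_rack from where it was at the start of the episode above 0.03 m).
It fails at once if the logger is pushed more than 30 mm (distance of logger from where it was at the start of the episode above 0.03 m).
It fails at once if the forceps is pushed more than 30 mm (distance of forceps from where it was at the start of the episode above 0.03 m).
It fails at once if the phone is pushed more than 30 mm (distance of phone from where it was at the start of the episode above 0.03 m).
It fails at once if the pot is pushed more than 30 mm (distance of pot from where it was at the start of the episode above 0.03 m).
Of cold_brick, tube_box, carton, tin only 3 to 4 are there at a start; the rules pass over those that are not, and their reading is None.
At some moment in a run one of lid, cold_brick may be knocked a few centimetres aside while the robot is not near it.
It also fails if it takes over 210 s, if anything falls off the work surface, if the arm or the gripper's body presses on something with over 40 N, if the wrist force passes 120 N, or if a joint passes its speed limit or range.

## Robot

A 6-joint arm with a two-finger parallel gripper is mounted at the origin on the work surface. World frame = base frame: x ahead of the robot, y to its left, z up, the work surface at z = 0. Lengths are in m, angles in degrees, forces in N, time in s.
With the tool pointing down it reaches from about 0.35 to 0.875 m from the base axis. Payload 4.2 kg.
Tool frame: the origin (TCP) lies on the centre line of the jaws, within the pads' length; the fingertips stand 25 mm ahead of it and the grasp point (between the pads) lies 6 mm ahead of it; z points along the fingers, y is the line along which they close (so a half turn about z gives the same grasp; the last joint's range is limited). The gripper opens to 87 mm and grips with 3 to 60 N. Pads are 19 mm wide; open, the fingers measure 117 mm over their backs; the gripper's body (75 mm by 190 mm) begins 51 mm behind the grasp point.
Start: joints at [91.192, 22.042, 0.453, 0, -68.411, -14.817], TCP at [0.147, 0.607, 0.248] pointing down, gripper open.
Joint ranges: [-179.83, 179.83], [-69.29, 118.12], [-61.27, 80.66], [-181.25, 117.63], [-171.15, -9.14], [-177.46, 177.46]. Speed limits (degrees/s): [159.86, 159.86, 180, 180, 180, 180].

## Interface

Orientations are given as a 3x3 rotation matrix whose columns are the frame's x, y, z axes.
In Python, from station import r gives the robot as it stands.
- The arm moves only by the tool move_arm, never from a script. Its argument "series" is a list of rows, each an object with "grip": the opening, from 0 (shut) to 1 (fully open); "xyz": the shift along the tool's x, y, z in mm, a list of three; "angular": the turn, a rotation vector about the tool's x, y, z in rad, a list of three. A call has 1 to 10 rows; each row is the pose to reach, as a shift and turn from the pose commanded when the call began, along the tool's axes at that moment; what a row does not reach only later rows make up. A row lasts 1/10 s, in which the tool goes at most 50 mm and 8.59 degrees, less where a joint would pass 70% of its speed; a pose out of reach is approached as far as the arm can. A call with a gripper value outside its range is refused whole. The fingers move at their own pace and stop on an object; the grip force is fixed at half the most. Time passes only in rows, so rows that repeat a pose let the fingers close. It gives the time, the measured TCP pose, the force, the opening and the grip force at its end, in the units of the state.
- r.sense(): the state, without advancing time (a new reading comes with each control period).
- r.capture(name): name is "scene" or "top"; returns a dict with "img" (480x640x3 uint8, red, green, blue), "camera_matrix" (3x3 intrinsics, pixels), "rvec" (rotation vector, rad) and "tvec" (3), from world to camera coordinates, as OpenCV has them. Camera axes: x right, y down, z forward; pixel columns grow to the right and rows downward; lengths in m; the calibration is good to about 2 mm. A picture is of the moment at which its call begins. There is no depth.
- r.finish_job(): hands the job in; it is judged then, once.
The state is a dict: "time_s": time; "joints": joint angles; "joint_velocities": joint speeds; "effort": joint torques, N m; "tcp_pos": TCP position; "ee_rot": TCP orientation; "wrist_force": force on the tool from outside, world axes, zero at the start; "moment": the same for the moment, N m; "gripper_width": opening from 0.0 (shut) to 1.0 (fully open); "gripper_force": force on a finger pad.
Only numpy, scipy, OpenCV 4.12 (cv2) and the standard library are available. Lean on these libraries where they do the work, as an engineer would, in place of code of your own. Each camera call takes 0.05 s, during which the arm holds its last target. There are 200 camera calls.

## Working session

There is one attempt and no reset: what is moved stays moved. The work goes in short steps, Python scripts to look and compute and a tool call to move; the robot and the scene stay as the last step left them, time stands still between calls to the robot, and variables do not carry over. Pictures are saved under pics/ and viewed, at most 14 in all, crops included, and the job is handed in when it is done.

Besides the shell and the picture viewer there is one more tool, called after "Emit:" in YAML: its name, and indented under it one key for each argument. move_arm: Moves the arm, as the interface text tells. Its arguments: {"type":"object","properties":{"series":{"type":"array"}},"required":["series"]}

```bash
ls; mkdir -p pics
cat > h.py <<'E'
import numpy as np, cv2
from station import r
def cap(n,f=None):
    c=r.capture(n)
    if f: cv2.imwrite('pics/'+f,c['img'][:,:,::-1])
    return c
def ray(c,uv):
    R=cv2.Rodrigues(np.array(c['rvec'],float))[0];t=np.array(c['tvec'],float).ravel()
    d=R.T@np.linalg.inv(np.array(c['camera_matrix']))@np.array([uv[0],uv[1],1.])
    return -R.T@t,d
def onz(c,uv,z):
    o,d=ray(c,uv);return o+d*(z-o[2])/d[2]
def proj(c,p):
    return cv2.projectPoints(np.array(p,float).reshape(-1,3),np.array(c['rvec'],float),np.array(c['tvec'],float),np.array(c['camera_matrix'],float),None)[0].reshape(-1,2)
E
python3 - <<'E'
from h import *
for n in('scene','top'):
    c=cap(n,n+'1.png');print(n,ray(c,(320,240)),c['camera_matrix'][0][0])
s=r.sense();print(s['tcp_pos'],s['ee_rot'],s['time_s'],s['gripper_width'])
E
```

```text
pics
scene (array([1.08616266, 0.54106419, 1.02052462]), array([-0.46178421, -0.44173942, -0.76958474])) 501.06706512438234
top (array([0.38882479, 0.05512167, 1.35745816]), array([ 0.14045684,  0.01554487, -0.99006479])) 495.87709218813234
[0.1470881  0.60696031 0.24655736] [[ 9.71831634e-01 -2.35675979e-01 -3.30148775e-04]
 [-2.35676172e-01 -9.71829731e-01 -1.92746872e-03]
 [ 1.33409681e-04  1.95098327e-03 -9.99998088e-01]] 0.1 0.9993097046425029
```

View pics/top1.png

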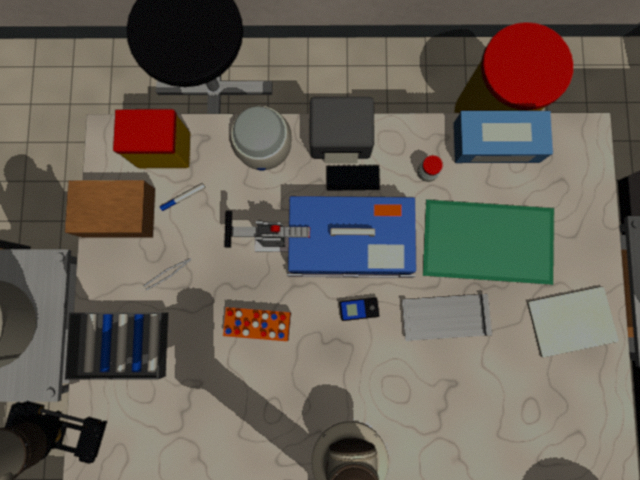

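View pics/scene1.png

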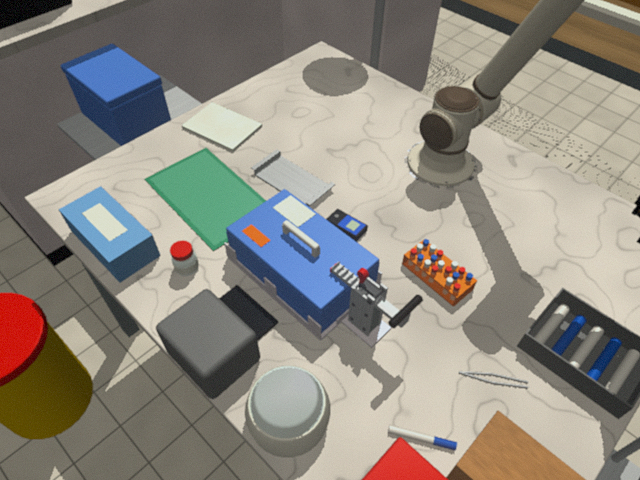

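Top view: box with lid grip at (352,231), red pawl tab (275,229), black handle (228,229), pad (488,242), tray (444,315). Rack, logger, phone and pot surround the box, forceps to the left.

```bash
cat >> h.py <<'E'
def blob(c,box,fn):
    u0,v0,u1,v1=box;im=c['img'][v0:v1,u0:u1].astype(int)
    m=fn(im[:,:,0],im[:,:,1],im[:,:,2]).astype(np.uint8)
    n,l,s,ce=cv2.connectedComponentsWithStats(m);
    k=1+np.argmax(s[1:,4]);pts=np.argwhere(l==k)[:,::-1]+[u0,v0]
    return pts.mean(0),cv2.minAreaRect(pts.astype(np.float32)),s[k,4],pts
E
python3 - <<'E'
from h import *
c=cap('top')
def show(n,box,fn,z):
    m,rc,a,_=blob(c,box,fn);b=cv2.boxPoints(rc)
    w=np.array([onz(c,p,z)[:2] for p in b]);e1=w[1]-w[0];e2=w[2]-w[1]
    L=e1 if np.linalg.norm(e1)>np.linalg.norm(e2) else e2
    print(n,m.round(1),a,'ctr',onz(c,m,z)[:2].round(4),w.mean(0).round(4),'sizes',np.linalg.norm(e1).round(3),np.linalg.norm(e2).round(3),'ang long from y',(np.degrees(np.arctan2(-L[0],L[1]))+90)%180-90)
show('tab',(262,215,290,245),lambda R,G,B:(R>120)&(G<70)&(B<70),.179)
show('handle',(215,200,240,260),lambda R,G,B:(R<60)&(G<60)&(B<60),.167)
show('grip',(325,220,380,243),lambda R,G,B:(R>120)&(G>120)&(B>110),.145)
show('lid',(280,185,425,285),lambda R,G,B:(B>90)&(R<90),.118)
show('pad',(420,190,565,295),lambda R,G,B:(G>R+40)&(G>B+15),.003)
show('tray',(390,285,500,345),lambda R,G,B:(abs(R-B)<14)&(R>100),.005)
show('rack',(215,295,300,350),lambda R,G,B:(R>150)&(B<80),.05)
print([onz(c,p,0.02)[:2].round(3) for p in [(358,309),(340,187),(430,167),(167,273)]])
E
```

```text
tab [275.5 228. ] 26 ctr [0.5854 0.1809] [0.5854 0.1809] sizes 0.012 0.01 ang long from y -0.10887373918234289
handle [228.1 227.4] 260 ctr [0.5891 0.2977] [0.5878 0.2967] sizes 0.017 0.089 ang long from y -88.64652375624067
grip [352.7 231. ] 216 ctr [ 0.5831 -0.0068] [ 0.5832 -0.0063] sizes 0.01 0.106 ang long from y -0.10691638928165048
lid [347.9 232.6] 7504 ctr [0.5834 0.004 ] [ 0.5802 -0.0056] sizes 0.195 0.325 ang long from y -0.8514985601420335
pad [488.6 241.7] 9663 ctr [ 0.5754 -0.3877] [ 0.5767 -0.3891] sizes 0.211 0.362 ang long from y -4.119812734866116
tray [442.  317.2] 3209 ctr [ 0.37   -0.2525] [ 0.371  -0.2547] sizes 0.216 0.112 ang long from y 4.147661580186025
rack [252.6 334.7] 221 ctr [0.3259 0.2507] [0.3341 0.2554] sizes 0.034 0.145 ang long from y -4.838729368093652
[array([ 0.392, -0.026]), array([0.726, 0.021]), array([ 0.783, -0.229]), array([0.489, 0.49 ])]
```

```bash
cat >> h.py <<'E'
from scipy.spatial.transform import Rotation as Ro
def tri(a,pa,b,pb):
    o1,d1=ray(a,pa);o2,d2=ray(b,pb);s=np.linalg.lstsq(np.c_[d1,-d2],o2-o1,rcond=None)[0]
    p,q=o1+d1*s[0],o2+d2*s[1];return (p+q)/2,np.linalg.norm(p-q)
def go(gp,psi):
    "shift (mm, rad) in tool axes for GRASP point at gp, tool down, tool-x yaw psi deg"
    s=r.sense();R=np.array(s['ee_rot']);x=np.array([np.cos(np.radians(psi)),np.sin(np.radians(psi)),0]);z=np.array([0,0,-1.])
    T=np.c_[x,np.cross(z,x),z];d=np.array(gp)+[0,0,.006]-np.array(s['tcp_pos'])
    print('xyz',(R.T@d*1000).round(1),'ang',Ro.from_matrix(R.T@T).as_rotvec().round(3),'t',s['time_s'])
E
python3 - <<'E'
from h import *
a=cap('top');b=cap('scene')
red=lambda R,G,B:(R>110)&(G<70)&(B<70)
pa=blob(a,(262,215,290,245),red);pb=blob(b,(350,258,380,290),red)
print(pa[0],pa[1],pa[2],pb[0],pb[1],pb[2],tri(a,pa[0],b,pb[0]))
for n,u0,v0,u1,v1,f in [('top',215,205,300,250,8),('scene',320,240,430,350,5)]:
    im=(a if n=='top' else b)['img'][v0:v1,u0:u1,::-1];print(im.shape)
    cv2.imwrite(f'pics/crop_{n}.png',cv2.resize(im,None,fx=f,fy=f,interpolation=cv2.INTER_CUBIC))
go((.5854,.181,.26),-91)
E
```

```text
[275.28125 228.03125] ((275.0, 228.0), (4.0, 6.0), 90.0) 32 [363.34090909 272.        ] ((363.231689453125, 271.58538818359375), (8.901905059814453, 5.622255325317383), 38.65980911254883) 44 (array([0.58346936, 0.1825835 , 0.18319913]), np.float64(0.004024154749790915))
(45, 85, 3)
(110, 110, 3)
xyz [526.3 310.9 -18.6] ang [ 1.00e-03 -1.00e-03  1.35e+00] t 0.25
```

View pics/crop_scene.png

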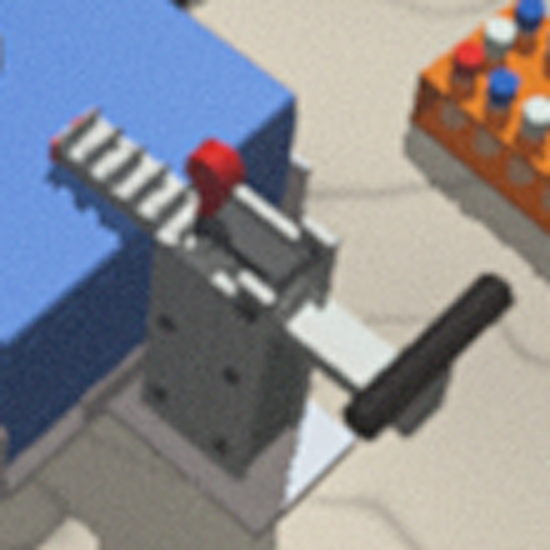

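Emit:
move_arm:
  series:
    - {"grip": 0.6,"xyz": [100,60,-30],"angular": [0,0,0.15]}
    - {"grip": 0.6,"xyz": [526,311,-30],"angular": [0,0,1.35]}
    - {"grip": 0.5,"xyz": [526,311,-30],"angular": [0,0,1.35]}
    - {"grip": 0.5,"xyz": [526,311,-30],"angular": [0,0,1.35]}
    - {"grip": 0.5,"xyz": [526,311,-30],"angular": [0,0,1.35]}
    - {"grip": 0.5,"xyz": [526,311,-30],"angular": [0,0,1.35]}
    - {"grip": 0.5,"xyz": [526,311,-30],"angular": [0,0,1.35]}
    - {"grip": 0.5,"xyz": [526,311,-30],"angular": [0,0,1.35]}
    - {"grip": 0.5,"xyz": [526,311,-30],"angular": [0,0,1.35]}
    - {"grip": 0.5,"xyz": [526,311,-30],"angular": [0,0,1.35]}

```text
time_s: 1.25
tcp_pos: [0.5053, 0.2582, 0.2742]
ee_rot: [[-0.019, -1.0, 0.0], [-1.0, 0.019, 0.0], [-0.0, -0.0, -1.0]]
wrist_force: [0.5, 0.9, -0.7]
gripper_width: 0.5
gripper_force: 0.0
```

Run:
```python
from h import *
go((.585,.181,.184),-91)
```

```text
xyz [ 75.7 -81.2  84.2] ang [-0.     0.    -0.002] t 1.25
```

Emit:
move_arm:
  series:
    - {"grip": 0.5,"xyz": [76,-81,20],"angular": [0,0,0]}
    - {"grip": 0.5,"xyz": [76,-81,20],"angular": [0,0,0]}
    - {"grip": 0.5,"xyz": [76,-81,20],"angular": [0,0,0]}
    - {"grip": 0.5,"xyz": [76,-81,20],"angular": [0,0,0]}
    - {"grip": 0.5,"xyz": [76,-81,20],"angular": [0,0,0]}

```text
time_s: 1.75
tcp_pos: [0.5836, 0.1828, 0.254]
ee_rot: [[-0.017, -1.0, -0.0], [-1.0, 0.017, 0.0], [-0.0, 0.0, -1.0]]
wrist_force: [0.3, 0.0, -0.6]
gripper_width: 0.501
gripper_force: 0.0
```

Run:
```python
from h import *
go((.585,.181,.184),-91)
```

```text
xyz [ 1.8 -1.5 64. ] ang [0. 0. 0.] t 1.75
```

Good. Descend and pinch.

Emit:
move_arm:
  series:
    - {"grip": 0.5,"xyz": [1.5,-1.5,40],"angular": [0,0,0]}
    - {"grip": 0.5,"xyz": [1.5,-1.5,64],"angular": [0,0,0]}
    - {"grip": 0.5,"xyz": [1.5,-1.5,64],"angular": [0,0,0]}
    - {"grip": 0,"xyz": [1.5,-1.5,64],"angular": [0,0,0]}
    - {"grip": 0,"xyz": [1.5,-1.5,64],"angular": [0,0,0]}
    - {"grip": 0,"xyz": [1.5,-1.5,64],"angular": [0,0,0]}
    - {"grip": 0,"xyz": [1.5,-1.5,64],"angular": [0,0,0]}
    - {"grip": 0,"xyz": [1.5,-1.5,64],"angular": [0,0,0]}
    - {"grip": 0,"xyz": [1.5,-1.5,64],"angular": [0,0,0]}

```text
time_s: 2.65
tcp_pos: [0.585, 0.1812, 0.191]
ee_rot: [[-0.017, -1.0, -0.0], [-1.0, 0.017, 0.0], [-0.0, 0.0, -1.0]]
wrist_force: [-4.2, 1.9, 6.4]
gripper_width: 0.16
gripper_force: 30.0
```

Emit:
move_arm:
  series:
    - {"grip": 0,"xyz": [-3,0,-4],"angular": [0,0,0]}
    - {"grip": 0,"xyz": [-7,0,-8],"angular": [0,0,0]}
    - {"grip": 0,"xyz": [-12,0,-12],"angular": [0,0,0]}
    - {"grip": 0,"xyz": [-18,0,-15.5],"angular": [0,0,0]}
    - {"grip": 0,"xyz": [-24,0,-18.5],"angular": [0,0,0]}
    - {"grip": 0,"xyz": [-31,0,-20.5],"angular": [0,0,0]}
    - {"grip": 0,"xyz": [-31,0,-20.5],"angular": [0,0,0]}
    - {"grip": 0,"xyz": [-31,0,-20.5],"angular": [0,0,0]}
    - {"grip": 0,"xyz": [-31,0,-20.5],"angular": [0,0,0]}

```text
time_s: 3.55
tcp_pos: [0.5852, 0.2101, 0.2101]
ee_rot: [[-0.017, -1.0, -0.003], [-1.0, 0.017, -0.004], [0.004, 0.003, -1.0]]
wrist_force: [-2.3, -5.1, 0.2]
gripper_width: 0.159
gripper_force: 30.0
```

Emit:
move_arm:
  series:
    - {"grip": 0.4,"xyz": [0,0,0],"angular": [0,0,0]}
    - {"grip": 0.4,"xyz": [0,0,0],"angular": [0,0,0]}
    - {"grip": 0.4,"xyz": [0,0,0],"angular": [0,0,0]}
    - {"grip": 0.4,"xyz": [0,0,-50],"angular": [0,0,0]}
    - {"grip": 0.4,"xyz": [0,0,-60],"angular": [0,0,0]}
    - {"grip": 0.4,"xyz": [0,0,-60],"angular": [0,0,0]}
    - {"grip": 0.4,"xyz": [0,0,-60],"angular": [0,0,0]}

```text
time_s: 4.25
tcp_pos: [0.5857, 0.2123, 0.2702]
ee_rot: [[-0.017, -1.0, -0.0], [-1.0, 0.017, 0.001], [-0.001, 0.0, -1.0]]
wrist_force: [-0.8, -0.2, 0.2]
gripper_width: 0.399
gripper_force: 0.0
```

Run:
```python
from h import *
b=cap('scene');im=b['img'][220:370,300:450,::-1]
cv2.imwrite('pics/crop2.png',cv2.resize(im,None,fx=4,fy=4,interpolation=cv2.INTER_CUBIC))
go((.589,.297,.25),-1)
```

```text
xyz [-85.   -2.2  13.3] ang [ 1.00e-03  1.00e-03 -1.57e+00] t 4.3
```

View pics/crop2.png

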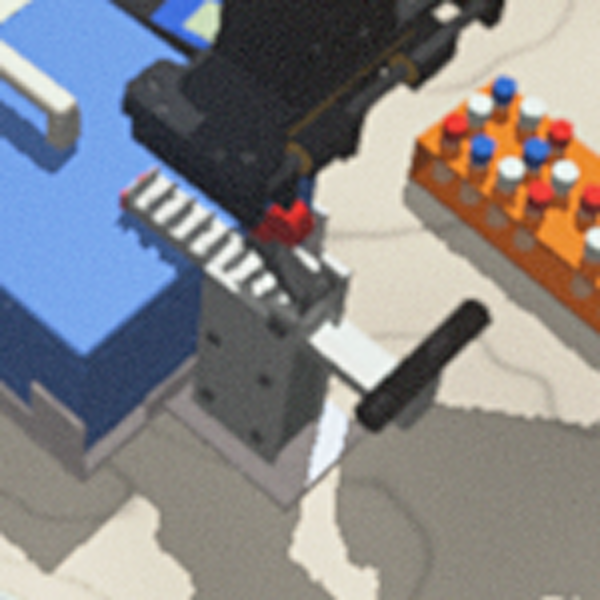

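The picture shows the tab raised clear of the bar and the bar still home. Turn over the handle.

Emit:
move_arm:
  series:
    - {"grip": 0.6,"xyz": [-85,-2,0],"angular": [0,0,-0.3]}
    - {"grip": 0.6,"xyz": [-85,-2,0],"angular": [0,0,-1.57]}
    - {"grip": 0.6,"xyz": [-85,-2,0],"angular": [0,0,-1.57]}
    - {"grip": 0.6,"xyz": [-85,-2,0],"angular": [0,0,-1.57]}
    - {"grip": 0.6,"xyz": [-85,-2,0],"angular": [0,0,-1.57]}
    - {"grip": 0.6,"xyz": [-85,-2,0],"angular": [0,0,-1.57]}
    - {"grip": 0.6,"xyz": [-85,-2,0],"angular": [0,0,-1.57]}
    - {"grip": 0.6,"xyz": [-85,-2,0],"angular": [0,0,-1.57]}
    - {"grip": 0.6,"xyz": [-85,-2,0],"angular": [0,0,-1.57]}
    - {"grip": 0.6,"xyz": [-85,-2,0],"angular": [0,0,-1.57]}

```text
time_s: 5.3
tcp_pos: [0.5889, 0.2968, 0.2686]
ee_rot: [[0.997, -0.082, -0.002], [-0.082, -0.997, -0.002], [-0.002, 0.002, -1.0]]
wrist_force: [1.6, 0.4, -0.2]
gripper_width: 0.601
gripper_force: 0.0
```

Emit:
move_arm:
  series:
    - {"grip": 0.6,"xyz": [0,0,0],"angular": [0,0,-0.07]}
    - {"grip": 0.6,"xyz": [0,0,0],"angular": [0,0,-0.07]}
    - {"grip": 0.6,"xyz": [0,0,0],"angular": [0,0,-0.07]}

```text
time_s: 5.6
tcp_pos: [0.5891, 0.2968, 0.2693]
ee_rot: [[1.0, -0.019, -0.002], [-0.019, -1.0, -0.001], [-0.002, 0.001, -1.0]]
wrist_force: [0.1, 0.0, 0.6]
gripper_width: 0.599
gripper_force: 0.0
```

Run:
```python
from h import *
go((.589,.2975,.169),-1)
```

```text
xyz [ 0.1 -0.8 94.3] ang [ 0.001  0.002 -0.002] t 5.6
```

Emit:
move_arm:
  series:
    - {"grip": 0.6,"xyz": [0,-1,50],"angular": [0,0.002,0]}
    - {"grip": 0.6,"xyz": [0,-1,85],"angular": [0,0.002,0]}
    - {"grip": 0.6,"xyz": [0,-1,94],"angular": [0,0.002,0]}
    - {"grip": 0.6,"xyz": [0,-1,94],"angular": [0,0.002,0]}
    - {"grip": 0,"xyz": [0,-1,94],"angular": [0,0.002,0]}
    - {"grip": 0,"xyz": [0,-1,94],"angular": [0,0.002,0]}
    - {"grip": 0,"xyz": [0,-1,94],"angular": [0,0.002,0]}
    - {"grip": 0,"xyz": [0,-1,94],"angular": [0,0.002,0]}
    - {"grip": 0,"xyz": [0,-1,94],"angular": [0,0.002,0]}

```text
time_s: 6.5
tcp_pos: [0.5895, 0.2981, 0.1772]
ee_rot: [[1.0, -0.018, 0.003], [-0.018, -1.0, 0.001], [0.003, -0.001, -1.0]]
wrist_force: [-0.2, 0.5, 1.1]
gripper_width: 0.23
gripper_force: 0.2
```

Emit:
move_arm:
  series:
    - {"grip": 0,"xyz": [0,0,0],"angular": [0,0,0]}
    - {"grip": 0,"xyz": [0,0,0],"angular": [0,0,0]}
    - {"grip": 0,"xyz": [0,-15,0],"angular": [0,0,0]}
    - {"grip": 0,"xyz": [0,-30,0],"angular": [0,0,0]}
    - {"grip": 0,"xyz": [0,-45,0],"angular": [0,0,0]}
    - {"grip": 0,"xyz": [0,-60,0],"angular": [0,0,0]}
    - {"grip": 0,"xyz": [0,-75,0],"angular": [0,0,0]}
    - {"grip": 0,"xyz": [0,-87,0],"angular": [0,0,0]}
    - {"grip": 0,"xyz": [0,-87,0],"angular": [0,0,0]}
    - {"grip": 0,"xyz": [0,-87,0],"angular": [0,0,0]}

```text
time_s: 7.5
tcp_pos: [0.5905, 0.3882, 0.1772]
ee_rot: [[1.0, -0.016, 0.003], [-0.016, -1.0, 0.003], [0.003, -0.003, -1.0]]
wrist_force: [-2.3, 2.4, 4.4]
gripper_width: 0.197
gripper_force: 30.0
```

Emit:
move_arm:
  series:
    - {"grip": 0,"xyz": [0,0,0],"angular": [0,0,0]}
    - {"grip": 0.6,"xyz": [0,0,0],"angular": [0,0,0]}
    - {"grip": 0.6,"xyz": [0,0,0],"angular": [0,0,0]}
    - {"grip": 0.6,"xyz": [0,0,0],"angular": [0,0,0]}
    - {"grip": 0.6,"xyz": [0,0,-50],"angular": [0,0,0]}
    - {"grip": 0.6,"xyz": [0,0,-100],"angular": [0,0,0]}
    - {"grip": 0.6,"xyz": [0,0,-100],"angular": [0,0,0]}
    - {"grip": 0.6,"xyz": [0,0,-100],"angular": [0,0,0]}

```text
time_s: 8.3
tcp_pos: [0.5912, 0.385, 0.278]
ee_rot: [[1.0, -0.019, 0.004], [-0.019, -1.0, 0.003], [0.004, -0.003, -1.0]]
wrist_force: [0.9, 0.2, -0.7]
gripper_width: 0.592
gripper_force: 0.0
```

```bash
cat >> h.py <<'E'
def show(c,n,box,fn,z):
    m,rc,a,_=blob(c,box,fn);b=cv2.boxPoints(rc)
    w=np.array([onz(c,p,z)[:2] for p in b]);e1=w[1]-w[0];e2=w[2]-w[1]
    L=e1 if np.linalg.norm(e1)>np.linalg.norm(e2) else e2
    print(n,m.round(1),a,'mean',onz(c,m,z)[:2].round(4),'rect',w.mean(0).round(4),'sizes',np.linalg.norm(e1).round(3),np.linalg.norm(e2).round(3),'yaw',((np.degrees(np.arctan2(-L[0],L[1]))+90)%180-90).round(1))
grn=lambda R,G,B:(R>120)&(G>120)&(B>110)
E
python3 - <<'E'
from h import *
c=cap('top','top2.png')
show(c,'grip',(325,220,380,243),grn,.145)
show(c,'lid',(280,185,425,285),lambda R,G,B:(B>90)&(R<90),.118)
show(c,'handle',(150,200,230,262),lambda R,G,B:(R<60)&(G<60)&(B<60),.167)
go((.583,-.0065,.26),-91)
E
```

```text
grip [352.8 231. ] 220 mean [ 0.5831 -0.0071] rect [ 0.5819 -0.0062] sizes 0.013 0.106 yaw -0.1
lid [346.  232.6] 7787 mean [0.5835 0.0087] rect [ 0.5806 -0.0056] sizes 0.195 0.325 yaw -1.0
handle [183.8 217. ] 1851 mean [0.615  0.4066] rect [0.5993 0.4105] sizes 0.157 0.116 yaw -0.1
xyz [-2.000e-01  3.911e+02  9.900e+00] ang [-1.00e-03 -1.00e-03  1.57e+00] t 8.35
```

View pics/top2.png

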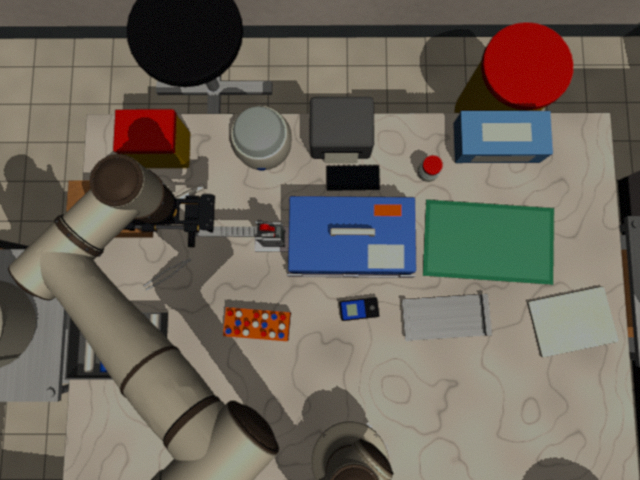

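The bar is fully back, the lid unmoved with its grip at (352,231). Now go to the lid grip.

Emit:
move_arm:
  series:
    - {"grip": 0.6,"xyz": [0,391,0],"angular": [0,0,1.57]}
    - {"grip": 0.6,"xyz": [0,391,0],"angular": [0,0,1.57]}
    - {"grip": 0.6,"xyz": [0,391,0],"angular": [0,0,1.57]}
    - {"grip": 0.6,"xyz": [0,391,0],"angular": [0,0,1.57]}
    - {"grip": 0.6,"xyz": [0,391,0],"angular": [0,0,1.57]}
    - {"grip": 0.6,"xyz": [0,391,0],"angular": [0,0,1.57]}
    - {"grip": 0.6,"xyz": [0,391,0],"angular": [0,0,1.57]}
    - {"grip": 0.6,"xyz": [0,391,0],"angular": [0,0,1.57]}
    - {"grip": 0.6,"xyz": [0,391,0],"angular": [0,0,1.57]}
    - {"grip": 0.6,"xyz": [0,391,0],"angular": [0,0,1.57]}

```text
time_s: 9.35
tcp_pos: [0.5827, -0.008, 0.2743]
ee_rot: [[0.043, -0.999, -0.002], [-0.999, -0.043, -0.001], [0.001, 0.002, -1.0]]
wrist_force: [1.3, -0.4, 0.1]
gripper_width: 0.599
gripper_force: 0.0
```

Run:
```python
from h import *
go((.583,-.0065,.19),-91)
```

```text
xyz [-1.6 -0.6 78.3] ang [ 0.002 -0.001  0.061] t 9.35
```

Emit:
move_arm:
  series:
    - {"grip": 0.6,"xyz": [-1.5,0,0],"angular": [0,0,0.06]}
    - {"grip": 0.6,"xyz": [-1.5,0,40],"angular": [0,0,0.06]}
    - {"grip": 0.6,"xyz": [-1.5,0,70],"angular": [0,0,0.06]}
    - {"grip": 0.6,"xyz": [-1.5,0,70],"angular": [0,0,0.06]}
    - {"grip": 0.6,"xyz": [-1.5,0,70],"angular": [0,0,0.06]}

```text
time_s: 9.85
tcp_pos: [0.5836, -0.0049, 0.2057]
ee_rot: [[-0.007, -1.0, -0.0], [-1.0, 0.007, -0.002], [0.002, 0.0, -1.0]]
wrist_force: [0.7, -0.3, 1.7]
gripper_width: 0.606
gripper_force: 0.0
```

Run:
```python
from h import *
go((.583,-.0065,.145),-91)
```

```text
xyz [ 1.5  0.6 54.7] ang [ 0.    -0.002  0.011] t 9.85
```

Descend, close, then lift straight 20 mm to check.

Emit:
move_arm:
  series:
    - {"grip": 0.6,"xyz": [1,0,40],"angular": [0,0,0.01]}
    - {"grip": 0.6,"xyz": [1,0,54],"angular": [0,0,0.01]}
    - {"grip": 0.6,"xyz": [1,0,54],"angular": [0,0,0.01]}
    - {"grip": 0,"xyz": [1,0,54],"angular": [0,0,0.01]}
    - {"grip": 0,"xyz": [1,0,54],"angular": [0,0,0.01]}
    - {"grip": 0,"xyz": [1,0,54],"angular": [0,0,0.01]}
    - {"grip": 0,"xyz": [1,0,54],"angular": [0,0,0.01]}
    - {"grip": 0,"xyz": [1,0,54],"angular": [0,0,0.01]}
    - {"grip": 0,"xyz": [1,0,54],"angular": [0,0,0.01]}
    - {"grip": 0,"xyz": [1,0,54],"angular": [0,0,0.01]}

```text
time_s: 10.85
tcp_pos: [0.5837, -0.0055, 0.1529]
ee_rot: [[-0.017, -1.0, 0.002], [-1.0, 0.017, -0.0], [0.0, -0.002, -1.0]]
wrist_force: [-1.0, 0.7, 2.2]
gripper_width: 0.182
gripper_force: 30.0
```

Emit:
move_arm:
  series:
    - {"grip": 0,"xyz": [0,0,-7],"angular": [0,0,0]}
    - {"grip": 0,"xyz": [0,0,-15],"angular": [0,0,0]}
    - {"grip": 0,"xyz": [0,0,-30],"angular": [0,0,0]}
    - {"grip": 0,"xyz": [0,0,-50],"angular": [0,0,0]}
    - {"grip": 0,"xyz": [0,0,-75],"angular": [0,0,0]}
    - {"grip": 0,"xyz": [0,0,-100],"angular": [0,0,0]}
    - {"grip": 0,"xyz": [0,0,-115],"angular": [0,0,0]}
    - {"grip": 0,"xyz": [0,0,-115],"angular": [0,0,0]}
    - {"grip": 0,"xyz": [0,0,-115],"angular": [0,0,0]}

```text
time_s: 11.75
tcp_pos: [0.5832, -0.0054, 0.267]
ee_rot: [[-0.017, -1.0, 0.001], [-1.0, 0.017, 0.001], [-0.001, -0.001, -1.0]]
wrist_force: [-0.1, -0.1, -3.4]
gripper_width: 0.177
gripper_force: 30.0
```

Run:
```python
from h import *
b=cap('scene','s3.png')
go((.576,-.389,.26),-94)
```

```text
xyz [3.836e+02 2.000e-01 2.000e-01] ang [0.    0.    0.052] t 11.8
```

View pics/s3.png

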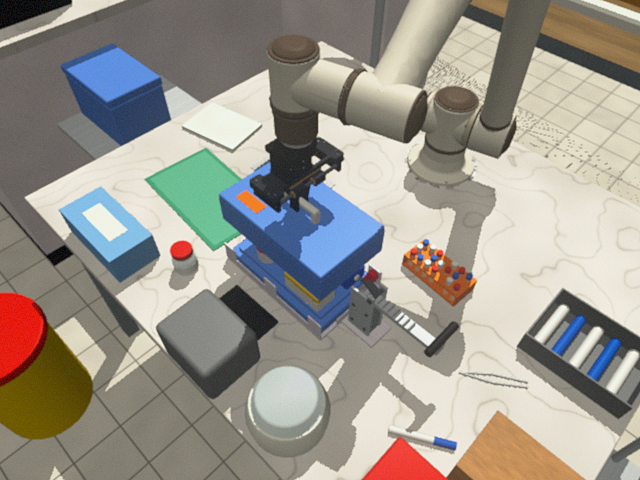

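Lid hangs level above the box, packs stay inside. Carry it to the pad.

Emit:
move_arm:
  series:
    - {"grip": 0,"xyz": [25,0,0],"angular": [0,0,0]}
    - {"grip": 0,"xyz": [65,0,0],"angular": [0,0,0]}
    - {"grip": 0,"xyz": [110,0,0],"angular": [0,0,0.01]}
    - {"grip": 0,"xyz": [155,0,0],"angular": [0,0,0.02]}
    - {"grip": 0,"xyz": [200,0,0],"angular": [0,0,0.03]}
    - {"grip": 0,"xyz": [245,0,0],"angular": [0,0,0.04]}
    - {"grip": 0,"xyz": [290,0,0],"angular": [0,0,0.05]}
    - {"grip": 0,"xyz": [335,0,0],"angular": [0,0,0.05]}
    - {"grip": 0,"xyz": [370,0,0],"angular": [0,0,0.05]}
    - {"grip": 0,"xyz": [384,0,0],"angular": [0,0,0.05]}

```text
time_s: 12.8
tcp_pos: [0.5759, -0.3925, 0.2646]
ee_rot: [[-0.071, -0.998, -0.002], [-0.998, 0.071, 0.001], [-0.001, 0.002, -1.0]]
wrist_force: [-0.5, -0.0, -3.3]
gripper_width: 0.179
gripper_force: 30.0
```

Emit:
move_arm:
  series:
    - {"grip": 0,"xyz": [0,0,0],"angular": [0,0,0]}
    - {"grip": 0,"xyz": [0,0,25],"angular": [0,0,0]}
    - {"grip": 0,"xyz": [0,0,55],"angular": [0,0,0]}
    - {"grip": 0,"xyz": [0,0,85],"angular": [0,0,0]}
    - {"grip": 0,"xyz": [0,0,110],"angular": [0,0,0]}
    - {"grip": 0,"xyz": [0,0,125],"angular": [0,0,0]}
    - {"grip": 0,"xyz": [0,0,135],"angular": [0,0,0]}
    - {"grip": 0,"xyz": [0,0,140],"angular": [0,0,0]}
    - {"grip": 0,"xyz": [0,0,140],"angular": [0,0,0]}
    - {"grip": 0,"xyz": [0,0,140],"angular": [0,0,0]}

```text
time_s: 13.8
tcp_pos: [0.5782, -0.3897, 0.1289]
ee_rot: [[-0.067, -0.998, 0.004], [-0.998, 0.067, -0.001], [0.001, -0.004, -1.0]]
wrist_force: [-0.1, -0.0, -2.3]
gripper_width: 0.18
gripper_force: 30.0
```

Emit:
move_arm:
  series:
    - {"grip": 0,"xyz": [0,0,5],"angular": [0,0,0]}
    - {"grip": 0,"xyz": [0,0,8],"angular": [0,0,0]}
    - {"grip": 0,"xyz": [0,0,8],"angular": [0,0,0]}
    - {"grip": 0,"xyz": [0,0,8],"angular": [0,0,0]}

```text
time_s: 14.2
tcp_pos: [0.5777, -0.3896, 0.1199]
ee_rot: [[-0.067, -0.998, 0.003], [-0.998, 0.067, -0.001], [0.0, -0.003, -1.0]]
wrist_force: [0.5, 0.7, -0.6]
gripper_width: 0.183
gripper_force: 30.0
```

Emit:
move_arm:
  series:
    - {"grip": 0,"xyz": [0,0,1],"angular": [0,0,0]}
    - {"grip": 0.5,"xyz": [0,0,1],"angular": [0,0,0]}
    - {"grip": 0.5,"xyz": [0,0,1],"angular": [0,0,0]}
    - {"grip": 0.5,"xyz": [0,0,1],"angular": [0,0,0]}
    - {"grip": 0.5,"xyz": [0,0,-40],"angular": [0,0,0]}
    - {"grip": 0.5,"xyz": [0,0,-90],"angular": [0,0,0]}
    - {"grip": 0.5,"xyz": [0,0,-140],"angular": [0,0,0]}
    - {"grip": 0.5,"xyz": [0,0,-140],"angular": [0,0,0]}
    - {"grip": 0.5,"xyz": [0,0,-140],"angular": [0,0,0]}

```text
time_s: 15.1
tcp_pos: [0.5777, -0.3896, 0.2615]
ee_rot: [[-0.067, -0.998, 0.006], [-0.998, 0.067, -0.001], [0.001, -0.006, -1.0]]
wrist_force: [-0.4, -0.4, -0.5]
gripper_width: 0.498
gripper_force: 0.0
```

Run:
```python
from h import *
b=cap('scene','s4.png');a=cap('top','t4.png')
im=a['img'][180:350,270:570,::-1]
cv2.imwrite('pics/t4c.png',cv2.resize(im,None,fx=2.6,fy=2.6,interpolation=cv2.INTER_CUBIC))
```

```text
(no output)
```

View pics/t4c.png

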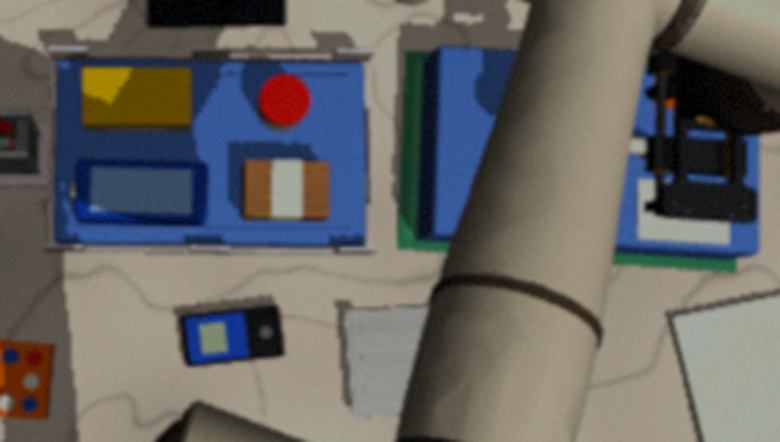

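View pics/s4.png

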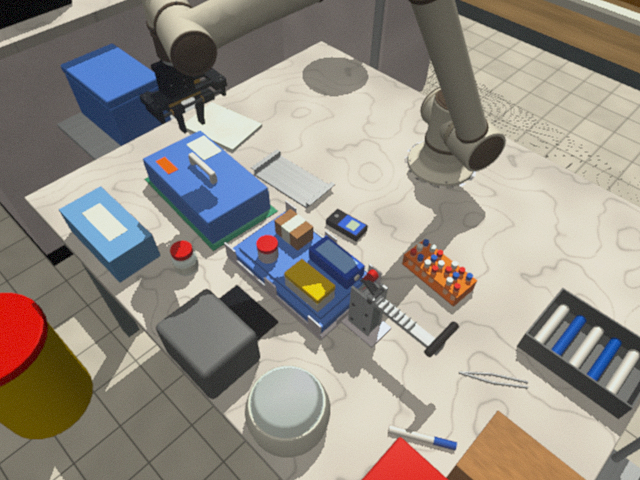

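Four packs: tube box (323,217), tin (379,218), carton (380,253), brick (325,253); lid sits on the pad.

Run:
```python
from h import *
c=cap('top')
px=c['img'][253,325],c['img'][245,302],c['img'][235,330];print(px)
show(c,'brick',(294,235,355,272),lambda R,G,B:(B-R<48)&(R<110)|((B<115)),.088)
show(c,'tube',(294,200,350,235),lambda R,G,B:(R>B+40),.096)
show(c,'carton',(355,235,405,270),lambda R,G,B:(R>B+15)|((R>120)&(G>120)),.092)
show(c,'tin',(360,200,400,235),lambda R,G,B:(R>120)&(G<60),.094)
print(onz(c,(324.6,253.6),.088))
go((.576,-.389,.26),-91)
```

```text
(array([ 58,  76, 101], dtype=uint8), array([ 6, 25, 72], dtype=uint8), array([29, 48, 85], dtype=uint8))
brick [322.3 249.8] 1629 mean [0.5433 0.0692] rect [0.5417 0.0712] sizes 0.142 0.08 yaw -0.1
tube [321.9 217. ] 945 mean [0.6279 0.07  ] rect [0.6279 0.0711] sizes 0.106 0.058 yaw -0.1
carton [379.3 252.3] 711 mean [ 0.5361 -0.0773] rect [ 0.5371 -0.0765] sizes 0.082 0.057 yaw -0.1
tin [379.3 217.9] 288 mean [ 0.6257 -0.0784] rect [ 0.626  -0.0783] sizes 0.046 0.048 yaw -46.1
[0.53351148 0.06318831 0.088     ]
xyz [-0.   0.5 -8.5] ang [ 0.001  0.002 -0.05 ] t 15.25
```

Run:
```python
from h import *
c=cap('top')
show(c,'brick panel',(294,238,355,272),lambda R,G,B:(R>45)&(B-R<55)&(R<110),.088)
go((.535,.065,.20),-91)
```

```text
brick panel [324.1 252.8] 590 mean [0.5356 0.0644] rect [0.5351 0.066 ] sizes 0.096 0.041 yaw -0.1
xyz [-450.2   71.9   52.2] ang [ 0.001  0.002 -0.05 ] t 15.3
```

Emit:
move_arm:
  series:
    - {"grip": 0.85,"xyz": [-45,10,0],"angular": [0,0,-0.05]}
    - {"grip": 0.85,"xyz": [-450,72,20],"angular": [0,0,-0.05]}
    - {"grip": 0.85,"xyz": [-450,72,20],"angular": [0,0,-0.05]}
    - {"grip": 0.85,"xyz": [-450,72,20],"angular": [0,0,-0.05]}
    - {"grip": 0.85,"xyz": [-450,72,20],"angular": [0,0,-0.05]}
    - {"grip": 0.85,"xyz": [-450,72,20],"angular": [0,0,-0.05]}
    - {"grip": 0.85,"xyz": [-450,72,20],"angular": [0,0,-0.05]}
    - {"grip": 0.85,"xyz": [-450,72,20],"angular": [0,0,-0.05]}
    - {"grip": 0.85,"xyz": [-450,72,20],"angular": [0,0,-0.05]}
    - {"grip": 0.85,"xyz": [-450,72,20],"angular": [0,0,-0.05]}

```text
time_s: 16.3
tcp_pos: [0.5346, 0.0682, 0.2381]
ee_rot: [[-0.012, -1.0, -0.0], [-1.0, 0.012, -0.0], [0.0, 0.0, -1.0]]
wrist_force: [0.1, 0.5, -0.3]
gripper_width: 0.848
gripper_force: 0.0
```

Emit:
move_arm:
  series:
    - {"grip": 0.85,"xyz": [0,0,0],"angular": [0,0,0]}
    - {"grip": 0.85,"xyz": [0,0,0],"angular": [0,0,0]}
    - {"grip": 0.85,"xyz": [0,0,0],"angular": [0,0,0]}

```text
time_s: 16.6
tcp_pos: [0.5355, 0.063, 0.2391]
ee_rot: [[-0.019, -1.0, 0.001], [-1.0, 0.019, -0.001], [0.0, -0.001, -1.0]]
wrist_force: [0.9, 0.0, -0.2]
gripper_width: 0.852
gripper_force: 0.0
```

Run:
```python
from h import *
go((.535,.065,.13),-91)
```

```text
xyz [ -2.1   0.7 103.1] ang [-0.001 -0.    -0.001] t 16.6
```

Emit:
move_arm:
  series:
    - {"grip": 0.85,"xyz": [-2,0.5,50],"angular": [0,0,0]}
    - {"grip": 0.85,"xyz": [-2,0.5,90],"angular": [0,0,0]}
    - {"grip": 0.85,"xyz": [-2,0.5,120],"angular": [0,0,0]}
    - {"grip": 0.85,"xyz": [-2,0.5,145],"angular": [0,0,0]}
    - {"grip": 0.85,"xyz": [-2,0.5,164],"angular": [0,0,0]}
    - {"grip": 0.85,"xyz": [-2,0.5,164],"angular": [0,0,0]}
    - {"grip": 0,"xyz": [-2,0.5,164],"angular": [0,0,0]}
    - {"grip": 0,"xyz": [-2,0.5,164],"angular": [0,0,0]}
    - {"grip": 0,"xyz": [-2,0.5,164],"angular": [0,0,0]}
    - {"grip": 0,"xyz": [-2,0.5,164],"angular": [0,0,0]}

```text
time_s: 17.6
tcp_pos: [0.5362, 0.0663, 0.0768]
ee_rot: [[-0.017, -1.0, 0.004], [-1.0, 0.017, 0.0], [-0.0, -0.004, -1.0]]
wrist_force: [0.6, -1.7, 3.5]
gripper_width: 0.708
gripper_force: 30.0
```

Emit:
move_arm:
  series:
    - {"grip": 0,"xyz": [0,0,0],"angular": [0,0,0]}
    - {"grip": 0,"xyz": [0,0,-15],"angular": [0,0,0]}
    - {"grip": 0,"xyz": [0,0,-40],"angular": [0,0,0]}
    - {"grip": 0,"xyz": [0,0,-75],"angular": [0,0,0]}
    - {"grip": 0,"xyz": [0,0,-110],"angular": [0,0,0]}
    - {"grip": 0,"xyz": [0,0,-130],"angular": [0,0,0]}
    - {"grip": 0,"xyz": [0,0,-130],"angular": [0,0,0]}
    - {"grip": 0,"xyz": [0,0,-130],"angular": [0,0,0]}

```text
time_s: 18.4
tcp_pos: [0.534, 0.0665, 0.2041]
ee_rot: [[-0.018, -1.0, -0.0], [-1.0, 0.018, 0.001], [-0.001, 0.0, -1.0]]
wrist_force: [-0.1, -0.4, -3.5]
gripper_width: 0.708
gripper_force: 30.0
```

Run:
```python
from h import *
c=cap('top')
show(c,'tray',(390,285,500,345),lambda R,G,B:(abs(R-B)<14)&(R>100),.005)
show(c,'tube',(294,200,350,235),lambda R,G,B:(R>B+40),.096)
go((.3705,-.2535,.2),-86)
```

```text
tray [441.9 317.1] 3218 mean [ 0.3702 -0.2525] rect [ 0.3706 -0.2546] sizes 0.216 0.112 yaw 4.4
tube [341.6 207.9] 15 mean [0.6516 0.019 ] rect [0.6514 0.0193] sizes 0.008 0.011 yaw 89.7
xyz [322.6 157.5  -2.2] ang [ 0.002 -0.    -0.087] t 18.45
```

Emit:
move_arm:
  series:
    - {"grip": 0,"xyz": [25,12,0],"angular": [0,0,0]}
    - {"grip": 0,"xyz": [65,32,0],"angular": [0,0,-0.02]}
    - {"grip": 0,"xyz": [105,52,0],"angular": [0,0,-0.04]}
    - {"grip": 0,"xyz": [145,71,0],"angular": [0,0,-0.06]}
    - {"grip": 0,"xyz": [185,91,0],"angular": [0,0,-0.08]}
    - {"grip": 0,"xyz": [225,110,0],"angular": [0,0,-0.087]}
    - {"grip": 0,"xyz": [265,130,0],"angular": [0,0,-0.087]}
    - {"grip": 0,"xyz": [300,146,0],"angular": [0,0,-0.087]}
    - {"grip": 0,"xyz": [322.5,157.5,0],"angular": [0,0,-0.087]}
    - {"grip": 0,"xyz": [322.5,157.5,0],"angular": [0,0,-0.087]}

```text
time_s: 19.45
tcp_pos: [0.3694, -0.2548, 0.2029]
ee_rot: [[0.065, -0.998, -0.003], [-0.998, -0.065, 0.002], [-0.002, 0.003, -1.0]]
wrist_force: [0.2, 0.4, -3.5]
gripper_width: 0.707
gripper_force: 30.0
```

Emit:
move_arm:
  series:
    - {"grip": 0,"xyz": [0,0,0],"angular": [0,0,0]}
    - {"grip": 0,"xyz": [0,0,40],"angular": [0,0,0]}
    - {"grip": 0,"xyz": [0,0,80],"angular": [0,0,0]}
    - {"grip": 0,"xyz": [0,0,115],"angular": [0,0,0]}
    - {"grip": 0,"xyz": [0,0,140],"angular": [0,0,0]}
    - {"grip": 0,"xyz": [0,0,150],"angular": [0,0,0]}
    - {"grip": 0,"xyz": [0,0,155],"angular": [0,0,0]}
    - {"grip": 0,"xyz": [0,0,155],"angular": [0,0,0]}

```text
time_s: 20.25
tcp_pos: [0.3731, -0.2531, 0.0502]
ee_rot: [[0.071, -0.997, 0.002], [-0.997, -0.071, -0.0], [0.0, -0.002, -1.0]]
wrist_force: [-0.3, 0.3, -3.4]
gripper_width: 0.714
gripper_force: 30.0
```

Run:
```python
from h import *
go((.3705,-.2535,.0318),-86)
```

```text
xyz [ 0.2  2.6 12.4] ang [-0.002 -0.     0.001] t 20.25
```

Emit:
move_arm:
  series:
    - {"grip": 0,"xyz": [0,2,6],"angular": [0,0,0]}
    - {"grip": 0,"xyz": [0,2.5,11],"angular": [0,0,0]}
    - {"grip": 0,"xyz": [0,2.5,12.5],"angular": [0,0,0]}
    - {"grip": 0,"xyz": [0,2.5,12.5],"angular": [0,0,0]}
    - {"grip": 0,"xyz": [0,2.5,12.5],"angular": [0,0,0]}

```text
time_s: 20.75
tcp_pos: [0.3702, -0.2537, 0.0379]
ee_rot: [[0.07, -0.998, 0.003], [-0.998, -0.07, -0.0], [0.0, -0.003, -1.0]]
wrist_force: [1.1, -0.5, -2.5]
gripper_width: 0.709
gripper_force: 30.0
```

Emit:
move_arm:
  series:
    - {"grip": 0.85,"xyz": [0,0,0],"angular": [0,0,0]}
    - {"grip": 0.85,"xyz": [0,0,0],"angular": [0,0,0]}
    - {"grip": 0.85,"xyz": [0,0,0],"angular": [0,0,0]}
    - {"grip": 0.85,"xyz": [0,0,-30],"angular": [0,0,0]}
    - {"grip": 0.85,"xyz": [0,0,-75],"angular": [0,0,0]}
    - {"grip": 0.85,"xyz": [0,0,-125],"angular": [0,0,0]}
    - {"grip": 0.85,"xyz": [0,0,-175],"angular": [0,0,0]}
    - {"grip": 0.85,"xyz": [0,0,-190],"angular": [0,0,0]}
    - {"grip": 0.85,"xyz": [0,0,-190],"angular": [0,0,0]}

```text
time_s: 21.65
tcp_pos: [0.3711, -0.2541, 0.2309]
ee_rot: [[0.07, -0.997, 0.01], [-0.998, -0.07, -0.002], [0.003, -0.01, -1.0]]
wrist_force: [0.6, -0.2, -0.4]
gripper_width: 0.849
gripper_force: 0.0
```

Run:
```python
from h import *
go((.628,.0705,.2),-91)
```

```text
xyz [-305.8 -278.8   26.6] ang [-0.01  -0.003  0.088] t 21.65
```

Emit:
move_arm:
  series:
    - {"grip": 0.85,"xyz": [-30,-27,0],"angular": [-0.01,-0.003,0.09]}
    - {"grip": 0.85,"xyz": [-306,-279,25],"angular": [-0.01,-0.003,0.09]}
    - {"grip": 0.85,"xyz": [-306,-279,25],"angular": [-0.01,-0.003,0.09]}
    - {"grip": 0.85,"xyz": [-306,-279,25],"angular": [-0.01,-0.003,0.09]}
    - {"grip": 0.85,"xyz": [-306,-279,25],"angular": [-0.01,-0.003,0.09]}
    - {"grip": 0.85,"xyz": [-306,-279,25],"angular": [-0.01,-0.003,0.09]}
    - {"grip": 0.85,"xyz": [-306,-279,25],"angular": [-0.01,-0.003,0.09]}
    - {"grip": 0.85,"xyz": [-306,-279,25],"angular": [-0.01,-0.003,0.09]}
    - {"grip": 0.85,"xyz": [-306,-279,25],"angular": [-0.01,-0.003,0.09]}
    - {"grip": 0.85,"xyz": [-306,-279,25],"angular": [-0.01,-0.003,0.09]}

```text
time_s: 22.65
tcp_pos: [0.6273, 0.0738, 0.1995]
ee_rot: [[-0.017, -1.0, -0.012], [-1.0, 0.017, 0.002], [-0.001, 0.012, -1.0]]
wrist_force: [-0.4, -0.3, 0.5]
gripper_width: 0.85
gripper_force: 0.0
```

Emit:
move_arm:
  series:
    - {"grip": 0.85,"xyz": [0,0,0],"angular": [0,0,0]}
    - {"grip": 0.85,"xyz": [0,0,0],"angular": [0,0,0]}

```text
time_s: 22.85
tcp_pos: [0.6256, 0.0703, 0.2022]
ee_rot: [[-0.021, -1.0, -0.01], [-1.0, 0.021, 0.002], [-0.002, 0.01, -1.0]]
wrist_force: [0.7, -1.0, -0.6]
gripper_width: 0.85
gripper_force: 0.0
```

Run:
```python
from h import *
go((.628,.0705,.072),-91)
```

```text
xyz [ -0.   -3.7 124.1] ang [ 0.01   0.002 -0.003] t 22.85
```

Emit:
move_arm:
  series:
    - {"grip": 0.85,"xyz": [0,-3,30],"angular": [0.01,0.002,0]}
    - {"grip": 0.85,"xyz": [0,-3.5,60],"angular": [0.01,0.002,0]}
    - {"grip": 0.85,"xyz": [0,-3.5,90],"angular": [0.01,0.002,0]}
    - {"grip": 0.85,"xyz": [0,-3.5,112],"angular": [0.01,0.002,0]}
    - {"grip": 0.85,"xyz": [0,-3.5,124],"angular": [0.01,0.002,0]}
    - {"grip": 0.85,"xyz": [0,-3.5,124],"angular": [0.01,0.002,0]}
    - {"grip": 0,"xyz": [0,-3.5,124],"angular": [0.01,0.002,0]}
    - {"grip": 0,"xyz": [0,-3.5,124],"angular": [0.01,0.002,0]}
    - {"grip": 0,"xyz": [0,-3.5,124],"angular": [0.01,0.002,0]}
    - {"grip": 0,"xyz": [0,-3.5,124],"angular": [0.01,0.002,0]}

```text
time_s: 23.85
tcp_pos: [0.6299, 0.0716, 0.0807]
ee_rot: [[-0.02, -1.0, 0.005], [-1.0, 0.02, 0.001], [-0.001, -0.005, -1.0]]
wrist_force: [-0.3, 0.2, 4.8]
gripper_width: 0.676
gripper_force: 29.9
```

Emit:
move_arm:
  series:
    - {"grip": 0,"xyz": [0,0,0],"angular": [0,0,0]}
    - {"grip": 0,"xyz": [0,0,0],"angular": [0,0,0]}
    - {"grip": 0,"xyz": [0,0,-15],"angular": [0,0,0]}
    - {"grip": 0,"xyz": [0,0,-40],"angular": [0,0,0]}
    - {"grip": 0,"xyz": [0,0,-75],"angular": [0,0,0]}
    - {"grip": 0,"xyz": [0,0,-110],"angular": [0,0,0]}
    - {"grip": 0,"xyz": [0,0,-130],"angular": [0,0,0]}
    - {"grip": 0,"xyz": [0,0,-130],"angular": [0,0,0]}
    - {"grip": 0,"xyz": [0,0,-130],"angular": [0,0,0]}

```text
time_s: 24.75
tcp_pos: [0.6279, 0.0715, 0.2079]
ee_rot: [[-0.021, -1.0, -0.0], [-1.0, 0.021, 0.001], [-0.001, 0.0, -1.0]]
wrist_force: [0.0, -0.2, -2.7]
gripper_width: 0.675
gripper_force: 29.9
```

Run:
```python
from h import *
c=cap('top','t6.png')
im=c['img'][180:350,270:570,::-1]
cv2.imwrite('pics/t6c.png',cv2.resize(im,None,fx=2.6,fy=2.6,interpolation=cv2.INTER_CUBIC))
show(c,'brick',(390,285,500,345),lambda R,G,B:(R<140)&(B>R+15),.049)
go((.3705,-.2535,.2),-86)
```

```text
brick [446.  317.6] 1257 mean [ 0.3695 -0.2531] rect [ 0.3697 -0.2521] sizes 0.137 0.063 yaw 3.5
xyz [330.  250.4   1.3] ang [ 0.002  0.    -0.09 ] t 24.8
```

View pics/t6c.png

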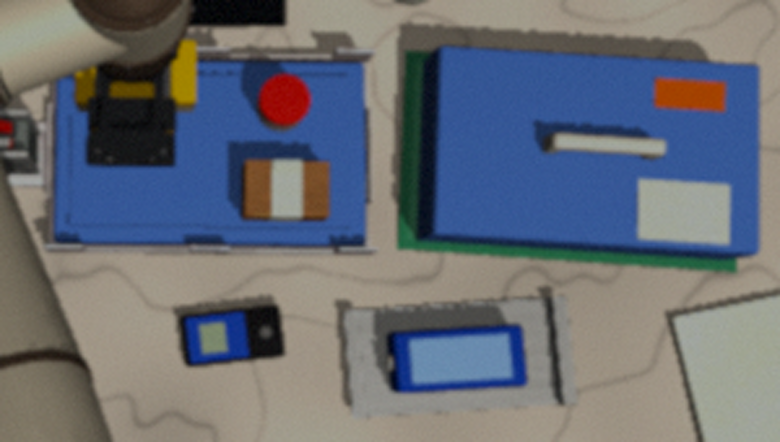

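Brick is centred on the tray, lid on the pad, tube box held. Carry it over.

Emit:
move_arm:
  series:
    - {"grip": 0,"xyz": [25,19,0],"angular": [0,0,0]}
    - {"grip": 0,"xyz": [60,45,0],"angular": [0,0,-0.02]}
    - {"grip": 0,"xyz": [96,73,0],"angular": [0,0,-0.04]}
    - {"grip": 0,"xyz": [132,100,0],"angular": [0,0,-0.06]}
    - {"grip": 0,"xyz": [168,127,0],"angular": [0,0,-0.08]}
    - {"grip": 0,"xyz": [204,154,0],"angular": [0,0,-0.09]}
    - {"grip": 0,"xyz": [240,182,0],"angular": [0,0,-0.09]}
    - {"grip": 0,"xyz": [276,209,0],"angular": [0,0,-0.09]}
    - {"grip": 0,"xyz": [310,235,0],"angular": [0,0,-0.09]}
    - {"grip": 0,"xyz": [330,250,0],"angular": [0,0,-0.09]}

```text
time_s: 25.8
tcp_pos: [0.369, -0.2546, 0.2065]
ee_rot: [[0.068, -0.998, -0.003], [-0.998, -0.068, 0.002], [-0.002, 0.002, -1.0]]
wrist_force: [0.1, 0.9, -1.0]
gripper_width: 0.678
gripper_force: 29.9
```

Emit:
move_arm:
  series:
    - {"grip": 0,"xyz": [0,0,0],"angular": [0,0,0]}
    - {"grip": 0,"xyz": [0,0,30],"angular": [0,0,0]}
    - {"grip": 0,"xyz": [0,0,65],"angular": [0,0,0]}
    - {"grip": 0,"xyz": [0,0,95],"angular": [0,0,0]}
    - {"grip": 0,"xyz": [0,0,107],"angular": [0,0,0]}
    - {"grip": 0,"xyz": [0,0,110],"angular": [0,0,0]}
    - {"grip": 0,"xyz": [0,0,110],"angular": [0,0,0]}
    - {"grip": 0,"xyz": [0,0,110],"angular": [0,0,0]}

```text
time_s: 26.6
tcp_pos: [0.3732, -0.2534, 0.0989]
ee_rot: [[0.071, -0.997, 0.003], [-0.998, -0.071, 0.0], [0.0, -0.003, -1.0]]
wrist_force: [-0.1, 0.3, -1.6]
gripper_width: 0.676
gripper_force: 29.9
```

Run:
```python
from h import *
go((.370,-.253,.080),-86.3)
```

```text
xyz [-0.6  3.2 12.9] ang [-0.003 -0.     0.006] t 26.6
```

Emit:
move_arm:
  series:
    - {"grip": 0,"xyz": [0,2,5],"angular": [-0.003,0,0]}
    - {"grip": 0,"xyz": [0,3,10],"angular": [-0.003,0,0]}
    - {"grip": 0,"xyz": [0,3,13],"angular": [-0.003,0,0]}
    - {"grip": 0,"xyz": [0,3,13],"angular": [-0.003,0,0]}
    - {"grip": 0,"xyz": [0,3,13],"angular": [-0.003,0,0]}

```text
time_s: 27.1
tcp_pos: [0.3695, -0.2537, 0.0855]
ee_rot: [[0.07, -0.998, -0.001], [-0.998, -0.07, 0.0], [-0.0, 0.001, -1.0]]
wrist_force: [-1.1, -0.0, 0.1]
gripper_width: 0.678
gripper_force: 29.9
```

Emit:
move_arm:
  series:
    - {"grip": 0.85,"xyz": [0,0,0],"angular": [0,0,0]}
    - {"grip": 0.85,"xyz": [0,0,0],"angular": [0,0,0]}
    - {"grip": 0.85,"xyz": [0,0,0],"angular": [0,0,0]}
    - {"grip": 0.85,"xyz": [0,0,-30],"angular": [0,0,0]}
    - {"grip": 0.85,"xyz": [0,0,-75],"angular": [0,0,0]}
    - {"grip": 0.85,"xyz": [0,0,-125],"angular": [0,0,0]}
    - {"grip": 0.85,"xyz": [0,0,-145],"angular": [0,0,0]}
    - {"grip": 0.85,"xyz": [0,0,-145],"angular": [0,0,0]}

```text
time_s: 27.9
tcp_pos: [0.3716, -0.2544, 0.2342]
ee_rot: [[0.07, -0.997, 0.007], [-0.998, -0.07, -0.003], [0.003, -0.007, -1.0]]
wrist_force: [0.6, 0.6, -0.8]
gripper_width: 0.852
gripper_force: 0.0
```

Run:
```python
from h import *
go((.5365,-.077,.2),-91)
```

```text
xyz [-165.5 -176.8   29. ] ang [-0.007 -0.003  0.088] t 27.9
```

Emit:
move_arm:
  series:
    - {"grip": 0.85,"xyz": [-25,-27,0],"angular": [-0.007,-0.003,0.09]}
    - {"grip": 0.85,"xyz": [-165,-177,28],"angular": [-0.007,-0.003,0.09]}
    - {"grip": 0.85,"xyz": [-165,-177,28],"angular": [-0.007,-0.003,0.09]}
    - {"grip": 0.85,"xyz": [-165,-177,28],"angular": [-0.007,-0.003,0.09]}
    - {"grip": 0.85,"xyz": [-165,-177,28],"angular": [-0.007,-0.003,0.09]}
    - {"grip": 0.85,"xyz": [-165,-177,28],"angular": [-0.007,-0.003,0.09]}
    - {"grip": 0.85,"xyz": [-165,-177,28],"angular": [-0.007,-0.003,0.09]}
    - {"grip": 0.85,"xyz": [-165,-177,28],"angular": [-0.007,-0.003,0.09]}
    - {"grip": 0.85,"xyz": [-165,-177,28],"angular": [-0.007,-0.003,0.09]}

```text
time_s: 28.8
tcp_pos: [0.5336, -0.0778, 0.2022]
ee_rot: [[-0.022, -1.0, -0.009], [-1.0, 0.021, 0.003], [-0.003, 0.009, -1.0]]
wrist_force: [-0.7, -0.7, 0.5]
gripper_width: 0.851
gripper_force: 0.0
```

Run:
```python
from h import *
go((.5365,-.077,.070),-91)
```

```text
xyz [ -0.4  -4.  126.2] ang [ 0.009  0.003 -0.004] t 28.8
```

Emit:
move_arm:
  series:
    - {"grip": 0.85,"xyz": [0,-3,30],"angular": [0.007,0.003,0]}
    - {"grip": 0.85,"xyz": [0,-3,60],"angular": [0.007,0.003,0]}
    - {"grip": 0.85,"xyz": [0,-3,90],"angular": [0.007,0.003,0]}
    - {"grip": 0.85,"xyz": [0,-3,113],"angular": [0.007,0.003,0]}
    - {"grip": 0.85,"xyz": [0,-3,126],"angular": [0.007,0.003,0]}
    - {"grip": 0.85,"xyz": [0,-3,126],"angular": [0.007,0.003,0]}
    - {"grip": 0,"xyz": [0,-3,126],"angular": [0.007,0.003,0]}
    - {"grip": 0,"xyz": [0,-3,126],"angular": [0.007,0.003,0]}
    - {"grip": 0,"xyz": [0,-3,126],"angular": [0.007,0.003,0]}
    - {"grip": 0,"xyz": [0,-3,126],"angular": [0.007,0.003,0]}

```text
time_s: 29.8
tcp_pos: [0.5372, -0.0765, 0.0775]
ee_rot: [[-0.02, -1.0, 0.001], [-1.0, 0.02, -0.0], [-0.0, -0.001, -1.0]]
wrist_force: [-0.9, -0.7, 4.0]
gripper_width: 0.641
gripper_force: 30.0
```

Emit:
move_arm:
  series:
    - {"grip": 0,"xyz": [0,0,0],"angular": [0,0,0]}
    - {"grip": 0,"xyz": [0,0,0],"angular": [0,0,0]}
    - {"grip": 0,"xyz": [0,0,-15],"angular": [0,0,0]}
    - {"grip": 0,"xyz": [0,0,-40],"angular": [0,0,0]}
    - {"grip": 0,"xyz": [0,0,-75],"angular": [0,0,0]}
    - {"grip": 0,"xyz": [0,0,-110],"angular": [0,0,0]}
    - {"grip": 0,"xyz": [0,0,-145],"angular": [0,0,0]}
    - {"grip": 0,"xyz": [0,0,-160],"angular": [0,0,0]}
    - {"grip": 0,"xyz": [0,0,-160],"angular": [0,0,0]}

```text
time_s: 30.7
tcp_pos: [0.5379, -0.0762, 0.2386]
ee_rot: [[-0.02, -1.0, 0.004], [-1.0, 0.02, 0.001], [-0.001, -0.004, -1.0]]
wrist_force: [0.0, -0.2, -2.2]
gripper_width: 0.64
gripper_force: 30.0
```

Run:
```python
from h import *
c=cap('top','t7.png')
show(c,'tube',(390,285,500,345),lambda R,G,B:(R>B+50),.101)
show(c,'tin',(360,200,400,235),lambda R,G,B:(R>120)&(G<60),.094)
show(c,'grip',(460,225,550,250),grn,.112)
go((.370,-.253,.23),-86.3)
```

```text
tube [451.8 318.2] 1057 mean [ 0.3689 -0.2552] rect [ 0.369  -0.2554] sizes 0.113 0.059 yaw 5.1Traceback (most recent call last):
  File "<stdin>", line 4, in <module>
  File "h.py", line 31, in show
    m,rc,a,_=blob(c,box,fn);b=cv2.boxPoints(rc)
             ~~~~^^^^^^^^^^
  File "h.py", line 19, in blob
    k=1+np.argmax(s[1:,4]);pts=np.argwhere(l==k)[:,::-1]+[u0,v0]
        ~~~~~~~~~^^^^^^^^^
    return _wrapfunc(a, 'argmax', axis=axis, out=out, **kwds)
    return bound(*args, **kwds)
ValueError: attempt to get argmax of an empty sequence
```

Emit:
move_arm:
  series:
    - {"grip": 0,"xyz": [22,20,0],"angular": [0,0,0]}
    - {"grip": 0,"xyz": [52,48,0],"angular": [0,0,-0.03]}
    - {"grip": 0,"xyz": [85,78,0],"angular": [0,0,-0.06]}
    - {"grip": 0,"xyz": [118,108,0],"angular": [0,0,-0.09]}
    - {"grip": 0,"xyz": [150,137,0],"angular": [0,0,-0.09]}
    - {"grip": 0,"xyz": [172,158,0],"angular": [0,0,-0.09]}
    - {"grip": 0,"xyz": [180,165,0],"angular": [0,0,-0.09]}
    - {"grip": 0,"xyz": [180,165,0],"angular": [0,0,-0.09]}
    - {"grip": 0,"xyz": [180,165,0],"angular": [0,0,-0.09]}

```text
time_s: 31.65
tcp_pos: [0.3685, -0.2527, 0.2356]
ee_rot: [[0.07, -0.998, -0.003], [-0.998, -0.07, 0.001], [-0.001, 0.002, -1.0]]
wrist_force: [-0.3, -0.2, -1.1]
gripper_width: 0.643
gripper_force: 30.0
```

Emit:
move_arm:
  series:
    - {"grip": 0,"xyz": [0,0,30],"angular": [0,0,0]}
    - {"grip": 0,"xyz": [0,0,60],"angular": [0,0,0]}
    - {"grip": 0,"xyz": [0,0,80],"angular": [0,0,0]}
    - {"grip": 0,"xyz": [0,0,90],"angular": [0,0,0]}
    - {"grip": 0,"xyz": [0,0,90],"angular": [0,0,0]}
    - {"grip": 0,"xyz": [0,0,90],"angular": [0,0,0]}

```text
time_s: 32.25
tcp_pos: [0.3693, -0.253, 0.1471]
ee_rot: [[0.071, -0.997, -0.0], [-0.997, -0.071, -0.001], [0.001, 0.0, -1.0]]
wrist_force: [0.7, 0.4, -0.9]
gripper_width: 0.64
gripper_force: 30.0
```

Run:
```python
from h import *
go((.3695,-.254,.1285),-86)
```

```text
xyz [ 1.  -0.1 12.6] ang [ 0.    -0.001  0.002] t 32.25
```

Emit:
move_arm:
  series:
    - {"grip": 0,"xyz": [1,0,5],"angular": [0,0,0]}
    - {"grip": 0,"xyz": [1,0,10],"angular": [0,0,0]}
    - {"grip": 0,"xyz": [1,0,12.5],"angular": [0,0,0]}
    - {"grip": 0,"xyz": [1,0,12.5],"angular": [0,0,0]}
    - {"grip": 0,"xyz": [1,0,12.5],"angular": [0,0,0]}

```text
time_s: 32.75
tcp_pos: [0.3684, -0.2542, 0.1344]
ee_rot: [[0.07, -0.998, -0.0], [-0.998, -0.07, -0.0], [0.0, 0.0, -1.0]]
wrist_force: [0.1, 0.3, 2.7]
gripper_width: 0.642
gripper_force: 30.0
```

Emit:
move_arm:
  series:
    - {"grip": 0.85,"xyz": [0,0,0],"angular": [0,0,0]}
    - {"grip": 0.85,"xyz": [0,0,0],"angular": [0,0,0]}
    - {"grip": 0.85,"xyz": [0,0,0],"angular": [0,0,0]}
    - {"grip": 0.85,"xyz": [0,0,-30],"angular": [0,0,0]}
    - {"grip": 0.85,"xyz": [0,0,-75],"angular": [0,0,0]}
    - {"grip": 0.85,"xyz": [0,0,-110],"angular": [0,0,0]}
    - {"grip": 0.85,"xyz": [0,0,-110],"angular": [0,0,0]}

```text
time_s: 33.45
tcp_pos: [0.3712, -0.2553, 0.2492]
ee_rot: [[0.071, -0.997, 0.01], [-0.997, -0.071, -0.005], [0.005, -0.009, -1.0]]
wrist_force: [1.2, 0.0, -0.0]
gripper_width: 0.849
gripper_force: 0.0
```

Run:
```python
from h import *
c=cap('top')
show(c,'tin',(360,200,400,235),lambda R,G,B:(R>120)&(G<60),.094)
go((.626,-.0783,.2),-91)
```

```text
Traceback (most recent call last):
  File "h.py", line 31, in show
    m,rc,a,_=blob(c,box,fn);b=cv2.boxPoints(rc)
             ~~~~^^^^^^^^^^
  File "h.py", line 19, in blob
    k=1+np.argmax(s[1:,4]);pts=np.argwhere(l==k)[:,::-1]+[u0,v0]
        ~~~~~~~~~^^^^^^^^^
ValueError: attempt to get argmax of an empty sequence
```

Run:
```python
from h import *
c=cap('top','t8.png');b=cap('scene','s8.png')
A=c['img'][140:350,260:570,::-1];B=b['img'][120:350,130:440,::-1]
cv2.imwrite('pics/c8.png',np.vstack([cv2.resize(A,(420,285)),cv2.resize(B,(420,312))]))
go((.626,-.0783,.2),-91)
```

```text
xyz [-157.1 -269.8   37. ] ang [0.002 0.001 0.087] t 33.6
```

View pics/c8.png

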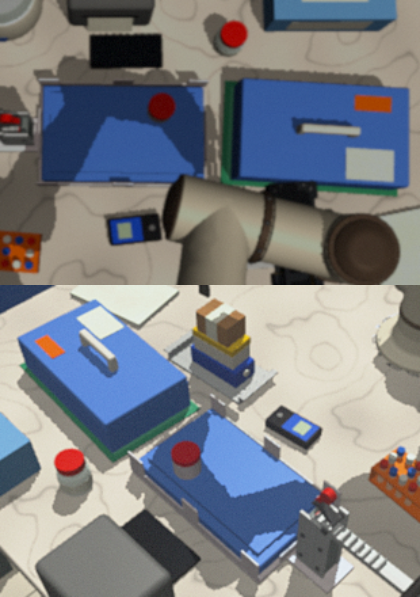

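The tin stands in the arm's shadow, unmoved; the pile of three is straight.

Emit:
move_arm:
  series:
    - {"grip": 0.85,"xyz": [-20,-35,0],"angular": [0.002,0,0.09]}
    - {"grip": 0.85,"xyz": [-157,-270,36],"angular": [0.002,0,0.09]}
    - {"grip": 0.85,"xyz": [-157,-270,36],"angular": [0.002,0,0.09]}
    - {"grip": 0.85,"xyz": [-157,-270,36],"angular": [0.002,0,0.09]}
    - {"grip": 0.85,"xyz": [-157,-270,36],"angular": [0.002,0,0.09]}
    - {"grip": 0.85,"xyz": [-157,-270,36],"angular": [0.002,0,0.09]}
    - {"grip": 0.85,"xyz": [-157,-270,36],"angular": [0.002,0,0.09]}
    - {"grip": 0.85,"xyz": [-157,-270,36],"angular": [0.002,0,0.09]}
    - {"grip": 0.85,"xyz": [-157,-270,36],"angular": [0.002,0,0.09]}
    - {"grip": 0.85,"xyz": [-157,-270,36],"angular": [0.002,0,0.09]}

```text
time_s: 34.6
tcp_pos: [0.6255, -0.0792, 0.2068]
ee_rot: [[-0.021, -1.0, -0.001], [-1.0, 0.021, -0.0], [0.0, 0.001, -1.0]]
wrist_force: [-0.4, 0.2, -0.5]
gripper_width: 0.846
gripper_force: 0.0
```

Run:
```python
from h import *
go((.626,-.0783,.072),-91)
```

```text
xyz [ -0.9  -0.6 128.8] ang [ 0.001 -0.    -0.003] t 34.6
```

Emit:
move_arm:
  series:
    - {"grip": 0.85,"xyz": [-1,0,30],"angular": [0,0,0]}
    - {"grip": 0.85,"xyz": [-1,0,65],"angular": [0,0,0]}
    - {"grip": 0.85,"xyz": [-1,0,95],"angular": [0,0,0]}
    - {"grip": 0.85,"xyz": [-1,0,117],"angular": [0,0,0]}
    - {"grip": 0.85,"xyz": [-1,0,128],"angular": [0,0,0]}
    - {"grip": 0.85,"xyz": [-1,0,128],"angular": [0,0,0]}
    - {"grip": 0,"xyz": [-1,0,128],"angular": [0,0,0]}
    - {"grip": 0,"xyz": [-1,0,128],"angular": [0,0,0]}
    - {"grip": 0,"xyz": [-1,0,128],"angular": [0,0,0]}
    - {"grip": 0,"xyz": [-1,0,128],"angular": [0,0,0]}

```text
time_s: 35.6
tcp_pos: [0.6272, -0.0775, 0.0808]
ee_rot: [[-0.02, -1.0, 0.002], [-1.0, 0.02, 0.0], [-0.0, -0.002, -1.0]]
wrist_force: [-1.0, 0.4, 2.7]
gripper_width: 0.588
gripper_force: 30.0
```

Emit:
move_arm:
  series:
    - {"grip": 0,"xyz": [0,0,0],"angular": [0,0,0]}
    - {"grip": 0,"xyz": [0,0,0],"angular": [0,0,0]}
    - {"grip": 0,"xyz": [0,0,0],"angular": [0,0,0]}

```text
time_s: 35.9
tcp_pos: [0.6272, -0.0775, 0.0808]
ee_rot: [[-0.02, -1.0, 0.002], [-1.0, 0.02, -0.0], [0.0, -0.002, -1.0]]
wrist_force: [-1.4, -0.3, 6.3]
gripper_width: 0.585
gripper_force: 30.0
```

Emit:
move_arm:
  series:
    - {"grip": 0,"xyz": [0,0,-15],"angular": [0,0,0]}
    - {"grip": 0,"xyz": [0,0,-45],"angular": [0,0,0]}
    - {"grip": 0,"xyz": [0,0,-85],"angular": [0,0,0]}
    - {"grip": 0,"xyz": [0,0,-125],"angular": [0,0,0]}
    - {"grip": 0,"xyz": [0,0,-165],"angular": [0,0,0]}
    - {"grip": 0,"xyz": [0,0,-195],"angular": [0,0,0]}
    - {"grip": 0,"xyz": [0,0,-210],"angular": [0,0,0]}
    - {"grip": 0,"xyz": [0,0,-210],"angular": [0,0,0]}
    - {"grip": 0,"xyz": [0,0,-210],"angular": [0,0,0]}

```text
time_s: 36.8
tcp_pos: [0.6261, -0.0773, 0.2883]
ee_rot: [[-0.02, -1.0, -0.001], [-1.0, 0.02, 0.001], [-0.001, 0.001, -1.0]]
wrist_force: [-0.5, 0.1, -0.8]
gripper_width: 0.595
gripper_force: 30.0
```

Run:
```python
from h import *
c=cap('top')
show(c,'carton',(390,285,500,345),lambda R,G,B:(R>B+25)&(R<190),.149)
show(c,'tube',(390,285,500,345),lambda R,G,B:(R>B+50),.101)
go((.3695,-.2545,.28),-86)
```

```text
carton [445.1 319.1] 308 mean [ 0.3675 -0.2273] rect [ 0.3675 -0.2269] sizes 0.032 0.058 yaw -89.1
tube [445.2 319.3] 257 mean [ 0.366  -0.2386] rect [ 0.366  -0.2387] sizes 0.028 0.057 yaw -86.2
xyz [182.2 252.7   2.2] ang [ 0.003  0.001 -0.09 ] t 36.85
```

Emit:
move_arm:
  series:
    - {"grip": 0,"xyz": [15,21,0],"angular": [0,0,0]}
    - {"grip": 0,"xyz": [38,53,0],"angular": [0,0,-0.03]}
    - {"grip": 0,"xyz": [62,86,0],"angular": [0,0,-0.06]}
    - {"grip": 0,"xyz": [86,119,0],"angular": [0,0,-0.09]}
    - {"grip": 0,"xyz": [110,153,0],"angular": [0,0,-0.09]}
    - {"grip": 0,"xyz": [134,186,0],"angular": [0,0,-0.09]}
    - {"grip": 0,"xyz": [158,219,0],"angular": [0,0,-0.09]}
    - {"grip": 0,"xyz": [175,243,0],"angular": [0,0,-0.09]}
    - {"grip": 0,"xyz": [182,253,0],"angular": [0,0,-0.09]}
    - {"grip": 0,"xyz": [182,253,0],"angular": [0,0,-0.09]}

```text
time_s: 37.85
tcp_pos: [0.3687, -0.2548, 0.2885]
ee_rot: [[0.068, -0.998, -0.001], [-0.998, -0.068, 0.001], [-0.001, 0.001, -1.0]]
wrist_force: [0.4, 0.7, -0.7]
gripper_width: 0.591
gripper_force: 30.0
```

Emit:
move_arm:
  series:
    - {"grip": 0,"xyz": [0,0,0],"angular": [0,0,0]}
    - {"grip": 0,"xyz": [0,0,25],"angular": [0,0,0]}
    - {"grip": 0,"xyz": [0,0,55],"angular": [0,0,0]}
    - {"grip": 0,"xyz": [0,0,80],"angular": [0,0,0]}
    - {"grip": 0,"xyz": [0,0,88],"angular": [0,0,0]}
    - {"grip": 0,"xyz": [0,0,88],"angular": [0,0,0]}
    - {"grip": 0,"xyz": [0,0,88],"angular": [0,0,0]}

```text
time_s: 38.55
tcp_pos: [0.3714, -0.2546, 0.2024]
ee_rot: [[0.071, -0.997, 0.002], [-0.997, -0.071, -0.001], [0.001, -0.002, -1.0]]
wrist_force: [0.3, 0.2, 0.0]
gripper_width: 0.589
gripper_force: 30.0
```

Run:
```python
from h import *
go((.3692,-.254,.1798),-86)
```

```text
xyz [-0.7  2.2 16.6] ang [-0.002 -0.001  0.001] t 38.55
```

Emit:
move_arm:
  series:
    - {"grip": 0,"xyz": [0,2,6],"angular": [-0.002,0,0]}
    - {"grip": 0,"xyz": [0,2,12],"angular": [-0.002,0,0]}
    - {"grip": 0,"xyz": [0,2,16],"angular": [-0.002,0,0]}
    - {"grip": 0,"xyz": [0,2,16.5],"angular": [-0.002,0,0]}
    - {"grip": 0,"xyz": [0,2,16.5],"angular": [-0.002,0,0]}

```text
time_s: 39.05
tcp_pos: [0.3681, -0.2548, 0.1856]
ee_rot: [[0.07, -0.998, -0.001], [-0.998, -0.07, -0.001], [0.001, 0.001, -1.0]]
wrist_force: [-2.4, 0.9, 4.4]
gripper_width: 0.59
gripper_force: 30.0
```

Emit:
move_arm:
  series:
    - {"grip": 0.85,"xyz": [0,0,0],"angular": [0,0,0]}
    - {"grip": 0.85,"xyz": [0,0,0],"angular": [0,0,0]}
    - {"grip": 0.85,"xyz": [0,0,0],"angular": [0,0,0]}
    - {"grip": 0.85,"xyz": [0,0,-30],"angular": [0,0,0]}
    - {"grip": 0.85,"xyz": [0,0,-75],"angular": [0,0,0]}
    - {"grip": 0.85,"xyz": [0,0,-110],"angular": [0,0,0]}
    - {"grip": 0.85,"xyz": [-150,-50,-110],"angular": [0,0,0]}
    - {"grip": 0.85,"xyz": [-150,-50,-110],"angular": [0,0,0]}
    - {"grip": 0.85,"xyz": [-150,-50,-110],"angular": [0,0,0]}
    - {"grip": 0.85,"xyz": [-150,-50,-110],"angular": [0,0,0]}

```text
time_s: 40.05
tcp_pos: [0.4085, -0.098, 0.295]
ee_rot: [[0.076, -0.997, 0.0], [-0.997, -0.076, 0.001], [-0.001, -0.0, -1.0]]
wrist_force: [0.1, -0.4, -0.3]
gripper_width: 0.85
gripper_force: 0.0
```

Run:
```python
from h import *
c=cap('top','t9.png');b=cap('scene','s9.png')
A=c['img'][140:350,150:570,::-1];B=b['img'][100:390,100:540,::-1]
cv2.imwrite('pics/c9.png',np.vstack([cv2.resize(A,(560,280)),cv2.resize(B,(473,312))[:, :473] if 0 else cv2.copyMakeBorder(cv2.resize(B,(473,312)),0,0,0,87,0)]))
show(c,'grip',(460,225,550,250),grn,.112)
show(c,'tin',(400,285,500,345),lambda R,G,B:(R>100)&(G<60),.199)
show(c,'pad',(420,190,565,295),lambda R,G,B:(G>R+40)&(G>B+15),.003)
```

```text
grip [504.4 235.1] 223 mean [ 0.5773 -0.3928] rect [ 0.5773 -0.392 ] sizes 0.014 0.106 yaw -3.5
tin [463.1 319.6] 367 mean [ 0.3672 -0.2569] rect [ 0.3697 -0.2556] sizes 0.049 0.048 yaw -0.1
pad [503.4 278.7] 351 mean [ 0.4737 -0.4234] rect [ 0.4737 -0.4181] sizes 0.01 0.275 yaw -3.7
```

View pics/c9.png

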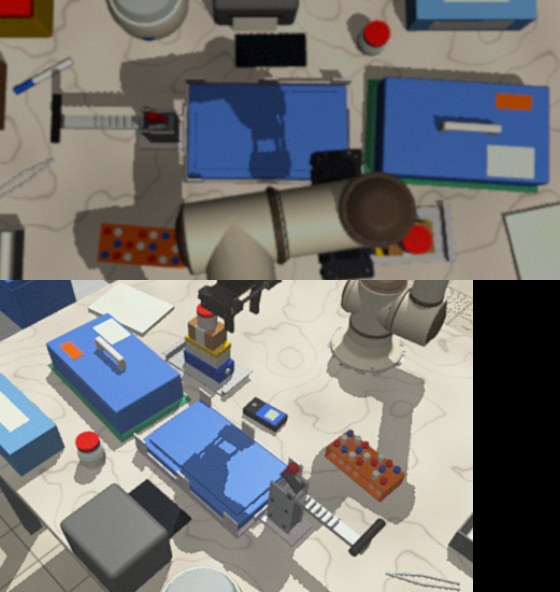

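The pile of four stands straight on the tray (tin at (.368,-.256)), the lid is centred on the pad, the bar is out and the bystanders are in place.

```bash
python3 -c "
from station import r
print(r.finish_job())"
```

```text
the job is handed in; nothing more can be done
None
```

I handed the job in after about 40 s of robot time: the pawl is up, the bar is fully back, the lid is centred upright on the green pad, all four packs are piled in order on the tray, and the other things showed no movement in the last images; the hand-in call returned no verdict.

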